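# Unlock and hold the flush dial of an aquarium valve block

### The arm

A 7-joint arm with a two-finger parallel gripper is mounted at the origin on the work surface. World frame = base frame: x ahead of the robot, y to its left, z up, the work surface at z = 0. Lengths are in m, angles in rad, forces in N, time in s.
With the tool pointing down it reaches from about 0.4 to 0.85 m from the base axis. Payload 4.5 kg.
Tool frame: the origin (TCP) lies at the very end of the fingers, on their centre line; the grasp point (between the pads) lies 19 mm behind it (tcp_to_grasp is the z of the grasp point in the tool frame, in m); z points along the fingers, y is the line along which they close (so a half turn about z gives the same grasp; the last joint's range is limited). The gripper opens to 88 mm and grips with 3 to 60 N. Pads are 18 mm wide; open, the fingers measure 123 mm over their backs; the gripper's body (75 mm by 187 mm) begins 45 mm behind the grasp point.
Start: joints at [-1.279, 0.689, -0.195, 1.565, 0.157, 0.902, -0.215], TCP at [0.159, 0.604, 0.239] pointing down, gripper open.
Joint ranges: [-3.01, 3.01], [-0.46, 2.08], [-1.47, 1.51], [0.13, 2.56], [-1, 4.14], [0.04, 2.09], [-2.66, 2.66]. Speed limits (rad/s): [2.57, 2.57, 3.14, 3.14, 3.14, 3.14, 3.14].

### API

Orientations are given as a unit quaternion [x, y, z, w].
In Python, from plant import * gives the robot as it stands. The module is installed in compiled form; this text tells all that it offers.
- The arm moves only by the shell command python3 -m jog 'ROWS' [OPENING] [FORCE]. ROWS is JSON, a list that holds one entry, the list of rows, each a list of 6 numbers: the shift along the tool's x, y, z in m, then the turn, a rotation vector about the tool's x, y, z in rad. In form: [[[dx, dy, dz, ax, ay, az], ...]]. A call has 1 to 12 rows; each row shifts and turns the commanded pose from where the row before left it, along the tool's axes as they then stand; what a row does not reach is not made up. A row lasts 1/8 s, in which the tool goes at most 62.5 mm and 10.7 degrees, less where a joint would pass 70% of its speed; a pose out of reach is approached as far as the arm can. A call with a gripper value outside its range is refused whole. OPENING is the finger opening in m, from 0 to 0.0881, set as the call begins (- or left out, the last holds). The fingers move at their own pace and stop on an object; FORCE is the grip in N (left out, the last holds). Time passes only in rows, so rows that do not move let the fingers close. It gives the time, the measured TCP pose, the force, the opening and the grip force at its end, in the units of the state.
- get_state(): the state, without advancing time (a new reading comes with each control period).
- snapshot(name): name is "scene" or "top" or "wrist"; returns a dict with "frame" (480x640x3 uint8, red, green, blue), "mtx" (3x3 intrinsics, pixels), "xyz" and "orientation" of the camera in the world; the wrist camera has in their place "mount" (4x4, takes a point from camera to tool coordinates, whose origin is the TCP and whose axes are the flange's). Camera axes: x right, y down, z forward; pixel columns grow to the right and rows downward; lengths in m; the calibration is good to about 2 mm. The wrist camera is an equidistant fisheye: a pixel r from the principal point sees the ray r / f radians off the axis. A picture is of the moment at which its call begins: read the wrist's pose just before it. There is no depth.
- finish_job(): hands the job in; it is judged then, once.
The state is a dict: "clock": time; "q": joint angles; "qd": joint speeds; "joint_torque": joint torques, N m; "tool_pos": TCP position; "eef_rot": TCP orientation; "contact_force": force on the tool from outside, world axes, zero at the start; "moment": the same for the moment, N m; "opening": opening from 0.0 (shut) to 1.0 (fully open); "finger_force": force on a finger pad.
Only numpy, scipy, OpenCV 4.12 (cv2) and the standard library are available. Lean on these libraries where they do the work, as an engineer would, in place of code of your own. Each camera call takes 0.05 s, during which the arm holds its last target. There are 200 camera calls.

### The job

Take the T-handled key out of its stand and with it turn the brass lock screw on the valve block anticlockwise (seen from above) until it stops, so that its bar swings clear of the dial. Then put the key into the slot of the blue spring-return flush dial, turn it clockwise past the first two detents to the third, so that the orange pointer is at the green dot, and hold it there against the spring: finish while still gripping the key and holding the dial. Touch the valve block with nothing but the key, and leave the rock cave, feeding ring and glass jar where they are.

Things in the scene. Friction and masses are not known exactly. Their poses are not given: they have to be found in the camera images.
- key: Loose T-handled key, upright, 105 mm tall, about 120 g. Origin: centre of the blade's lower end; z up its shaft. Steel blade 28 mm wide (x), 5 thick (y), 25 long; dark collar 32 mm across at z 25 to 31; 14 mm round shaft to z 60; red flat handle 50 mm wide (x), 14 thick (y), z 60 to 105. Grip it across y. A half turn about z gives the same key.
- key_grip (a point): The place to grip the key: on its axis in the middle of the red handle, 85 mm above the blade's lower end. Axes as the key's.
- key_stand: Fixed black block 64 (x) x 50 (y) x 45 mm high; in its top a pocket 34 x 11 mm, 33 mm deep, long side along x. Origin: centre of its underside. The key starts in the pocket, blade along x, collar resting on the block's top, blade 25 mm deep; lift it 30 mm to clear. Place and yaw vary.
- valve_block: Fixed grey block, white top, 120 (x) x 150 (y) x 50 mm high, blue pipe elbows on its +x side. Origin: centre of its underside. On top: blue flush dial (axis x 12, y -35 mm) and brass lock screw (axis x -18, y 20), both 23 mm high. Dots 45 mm from the dial's axis, clockwise: grey at the pointer's rest, two grey (detents 1, 2), a larger green (detent 3). Place and yaw vary.
- lock_slot (a point): Centre of the floor of the lock screw's slot, on its axis, 62 mm above the table; turns with the screw. Slot along this x, open at both ends, 29 mm long, 8 wide, 11 deep; the top 4 mm flares to 16 mm wide. A half turn gives the same slot. A flat brass bar reaches 49 mm from the axis along this +x, low on the block; locked, it points at the dial's pointer and blocks it.
- lock_screw (a joint): Turn of the brass lock screw, rad: about 0 locked, grows anticlockwise seen from above, hard stop at 1.57 = open. Stays where it is left (friction about 0.03 Nm). With the key there is about 0.1 rad of play.
- dial_slot (a point): Centre of the floor of the flush dial's slot, on the dial's axis, 62 mm above the table; turns with the dial. Slot as on the lock screw: along this point's x, 29 mm long, open ended, 8 mm wide, 11 mm deep, upper 4 mm flared to 16 mm. The orange pointer points along -x of this point, to 38 mm from the axis.
- flush_dial (a joint): Turn of the blue dial, rad: 0 at rest, grows clockwise from above. Detents you can feel at 0.45, 0.90, 1.35 (third, green dot); hard stop at 1.75, too far. A spring returns it to 0 from anywhere (0.03 Nm at 0 to 0.12 at 1.35; detents add 0.03). The key has about 0.1 rad of play, so turn it somewhat further than the dial. Blocked while the lock bar is in its way.
- rock_cave: Bystander: loose black ceramic rock cave, 90 x 90 x 71 mm, origin at the centre of its underside.
- feeding_ring: Bystander: loose white plastic feeding ring, 90 mm across, 12 mm high, origin at the centre of its underside.
- specimen_jar: Bystander: loose empty glass jar, 72 mm across, 75 mm high, open at the top, origin at the centre of its underside.
There are look-alikes about, which are no part of the job. There is more than one size of the key; the one meant has the size given above.

How it is judged:
By the outcome, as a careful person would: the job done as asked, in the order asked, and still so for the second after the job is handed in, while the arm keeps its last pose, push and grip.
It also fails if it takes over 56 s, if anything falls off the work surface, if the arm or the gripper's body presses on something with over 40 N, if the wrist force passes 120 N, or if a joint passes its speed limit or range.

## Working session

There is one attempt and no reset: what is moved stays moved. The work goes in short steps, Python scripts to look and compute and a shell command to move; the robot and the scene stay as the last step left them, time stands still between calls to the robot, and variables do not carry over. Pictures are saved under pics/ and viewed, at most 12 in all, crops included, and the job is handed in when it is done.

```bash
mkdir -p pics
cat > h.py <<'E'
from plant import *
import numpy as np, cv2
from scipy.spatial.transform import Rotation as R
def snap(n,f):
    s=get_state(); d=snapshot(n); cv2.imwrite('pics/'+f+'.png',d['frame'][:,:,::-1]); np.save('pics/'+f+'.npy',{'s':s,'d':d},allow_pickle=True); return s,d
def load(f):
    o=np.load('pics/'+f+'.npy',allow_pickle=True).item(); return o['s'],o['d']
def ray(s,d,u,v):
    K=np.array(d['mtx']); x=(u-K[0,2])/K[0,0]; y=(v-K[1,2])/K[1,1]
    if 'mount' in d:
        r=np.hypot(x,y); c=np.array([x/r*np.sin(r),y/r*np.sin(r),np.cos(r)]) if r>1e-9 else np.array([0,0,1.])
        M=np.array(d['mount']); T=R.from_quat(s['eef_rot']).as_matrix()
        return np.array(s['tool_pos'])+T@M[:3,3], T@M[:3,:3]@c
    o=np.array(d['orientation']); Rm=R.from_quat(o).as_matrix() if o.size==4 else o
    return np.array(d['xyz']), Rm@np.array([x,y,1.])
def onz(s,d,u,v,z):
    o,r=ray(s,d,u,v); return o+r*(z-o[2])/r[2]
E
python3 - <<'E'
from h import *
for n in ['scene','top','wrist']:
    s,d=snap(n,n+'0'); print({k:d[k] for k in d if k!='frame'})
print(s)
E
```

```text
{'mtx': array([[558.35672547,   0.        , 329.33547052],
       [  0.        , 558.35672547, 234.5064654 ],
       [  0.        ,   0.        ,   1.        ]]), 'xyz': array([0.89314072, 0.52165818, 0.87517785]), 'orientation': array([ 0.27337756,  0.92385116, -0.25881712, -0.06911908])}
{'mtx': array([[528.04517927,   0.        , 327.86938963],
       [  0.        , 528.04517927, 231.8270893 ],
       [  0.        ,   0.        ,   1.        ]]), 'xyz': array([0.51174637, 0.13276992, 1.06881136]), 'orientation': array([ 0.71074076, -0.70088323,  0.04257164, -0.04240209])}
{'mtx': array([[371.64829954,   0.        , 322.13098297],
       [  0.        , 371.64829954, 235.38639324],
       [  0.        ,   0.        ,   1.        ]]), 'mount': array([[ 1.44984351e-03, -9.54336346e-01, -2.98730708e-01,
         7.68546933e-02],
       [ 9.99998362e-01,  1.70729029e-03, -6.00835599e-04,
        -3.80376867e-05],
       [ 1.08341929e-03, -2.98729347e-01,  9.54337259e-01,
        -1.45758512e-01],
       [ 0.00000000e+00,  0.00000000e+00,  0.00000000e+00,
         1.00000000e+00]])}
{'clock': 0.1, 'q': array([-1.27918178,  0.68989357, -0.19452488,  1.56624236,  0.15730172,
        0.90253816, -0.21513628]), 'qd': array([-0.00125349, -0.0008255 ,  0.00118373, -0.00368605, -0.0008284 ,
       -0.00227842,  0.00093184]), 'joint_torque': array([-2.85564827e-03, -5.28495240e+01, -1.27120592e+00, -1.53835863e+01,
       -5.25068433e-02,  1.97545960e-03,  5.39709640e-05]), 'tool_pos': array([0.1592494 , 0.60376879, 0.23799384]), 'eef_rot': array([ 1.28528154e-01,  9.91705501e-01, -8.43685853e-04, -4.47952443e-05]), 'contact_force': array([-0.57249203,  0.12602115, -0.20051428]), 'moment': array([-0.00043412, -0.03364899, -0.04892736]), 'finger_force': 0.0, 'opening': 1.000986749252766}
```

View pics/top0.png

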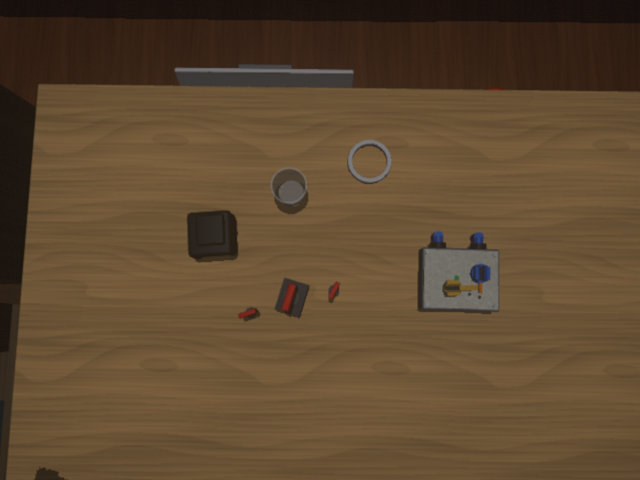

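View pics/scene0.png

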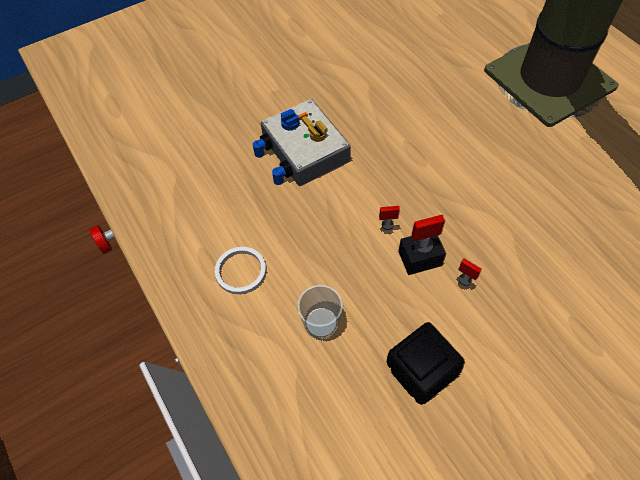

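The top view shows the key in its stand at about (290,298), with small look-alike keys at (334,291) and (248,314). The valve block is at (460,280), with the brass screw at (453,288) and the blue dial at (481,273). Next I'll measure these.

Run:
```python
from h import *
s,d=load('top0'); f=d['frame']; hsv=cv2.cvtColor(f,cv2.COLOR_RGB2HSV)
def blobs(m,z,mn=15):
    c,_=cv2.findContours(m.astype(np.uint8),cv2.RETR_EXTERNAL,cv2.CHAIN_APPROX_NONE)
    for k in c:
        if len(k)<mn: continue
        r=cv2.minAreaRect(k); b=cv2.boxPoints(r)
        P=np.array([onz(s,d,u,v,z)[:2] for u,v in b]); 
        e=[P[1]-P[0],P[2]-P[1]]; e.sort(key=np.linalg.norm)
        print(np.round(r[0],1),'c',P.mean(0).round(4),'size',[round(np.linalg.norm(x),4) for x in e],'yaw long',round(np.degrees(np.arctan2(e[1][1],e[1][0]))%180,1))
H,S,V=[hsv[...,i].astype(int) for i in range(3)]
print('red');blobs(((H<6)|(H>174))&(S>180)&(V>90),.125)
print('white');w=((S<50)&(V>90)); w[:,:400]=0; w[:200]=0; blobs(cv2.morphologyEx(w.astype(np.uint8),cv2.MORPH_CLOSE,np.ones((15,15))),.05)
print('blue');blobs((H>105)&(H<128)&(S>150)&(V>60),.073,10)
dk=(V<70)&(S<110); dk[:260]=0;dk[330:]=0;dk[:,:265]=0;dk[:,320:]=0
print('stand');blobs(dk|(((H<6)|(H>174))&(S>180)&(np.arange(640)[None]<320)&(np.arange(640)[None]>265)),.045)
s,d=load('scene0');hsv=cv2.cvtColor(d['frame'],cv2.COLOR_RGB2HSV);H,S,V=[hsv[...,i].astype(int) for i in range(3)]
print('scene red');blobs(((H<6)|(H>174))&(S>180)&(V>90),.105)
o=np.hstack([cv2.resize(load('top0')[1]['frame'][230:330,405:515],None,fx=5,fy=5,interpolation=2)])
cv2.imwrite('pics/c1.png',np.clip(o[:,:,::-1]*1.8,0,255))
```

```text
red
[246.8 313.1] c [0.4792 0.2745] size [np.float64(0.007), np.float64(0.0294)] yaw long 111.3
[288.2 296.7] c [0.5089 0.202 ] size [np.float64(0.0115), np.float64(0.0477)] yaw long 163.8
[333.6 289.8] c [0.5222 0.1217] size [np.float64(0.0064), np.float64(0.0285)] yaw long 154.1
white
[461.2 271.4] c [ 0.5623 -0.1245] size [np.float64(0.1416), np.float64(0.1459)] yaw long 88.9
blue
stand
[291.5 297.4] c [0.5075 0.2015] size [np.float64(0.0502), np.float64(0.0638)] yaw long 164.2
scene red
[471.  265.1] c [0.497  0.2928] size [np.float64(0.009), np.float64(0.0315)] yaw long 110.1
[ 98.2 237.9] c [ 0.9669 -0.0739] size [np.float64(0.0158), np.float64(0.0505)] yaw long 89.8
[429.  221.3] c [0.5016 0.1935] size [np.float64(0.0138), np.float64(0.0504)] yaw long 164.3
[389.5 208.3] c [0.5404 0.1376] size [np.float64(0.0085), np.float64(0.0317)] yaw long 153.6[ WARN:0@0.068] global loadsave.cpp:1063 imwrite_ Unsupported depth image for selected encoder is fallbacked to CV_8U.
```

View pics/c1.png

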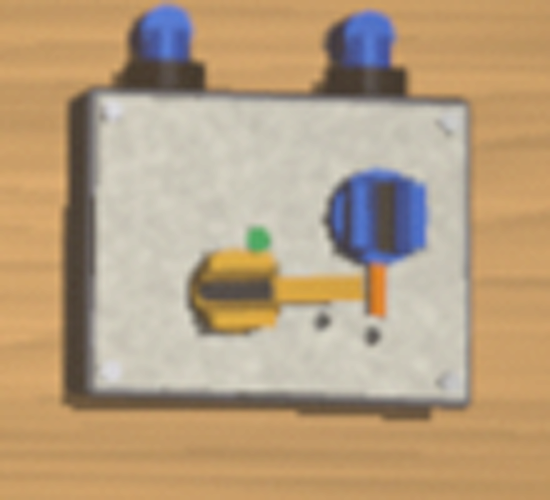

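The crop shows the lock slot centre at about (237,290) with its bar pointing right. The dial slot is at (385,215), its pointer points down, and the green dot is at (258,240). The tool yaw (75°) already nearly matches the key, so I'll move above it.

```bash
python3 -m jog '[[[-0.02,-0.014,0.0,0,0,0],[-0.04,-0.0273,0.0,0,0,0],[-0.04,-0.0273,0.004,0,0,0],[-0.04,-0.0273,0.004,0,0,0],[-0.04,-0.0273,0.004,0,0,0],[-0.04,-0.0273,0.004,0,0,0],[-0.04,-0.0273,0.004,0,0,0],[-0.04,-0.0273,0.004,0,0,0],[-0.04,-0.0273,0.004,0,0,0],[-0.04,-0.0273,0.004,0,0,0],[-0.04,-0.0273,0.004,0,0,0],[-0.02,-0.013,0.004,0,0,0]]]' 0.045 60; python3 -m jog '[[[0,0,0,0,0,0.02],[0,0,0,0,0,0]]]'
python3 - <<'E'
from h import *
s,d=snap('wrist','w1')
print(s['tool_pos'],R.from_quat(s['eef_rot']).as_matrix().round(3),s['q'].round(3))
def tops(n):
    s,d=load(n);hsv=cv2.cvtColor(d['frame'],cv2.COLOR_RGB2HSV);H,S,V=[hsv[...,i].astype(int) for i in range(3)]
    c,_=cv2.findContours((((H<6)|(H>174))&(S>180)&(V>60)).astype(np.uint8),cv2.RETR_EXTERNAL,cv2.CHAIN_APPROX_NONE)
    for k in c:
        if len(k)>40:
            r=cv2.minAreaRect(k); P=np.array([onz(s,d,u,v,.125)for u,v in cv2.boxPoints(r)]); print(r,P.mean(0).round(4),P.round(4).tolist())
tops('w1')
for n,u,v in [('scene0',471,265),('scene0',389.5,208.3),('top0',246.8,313),('top0',333.6,289.8)]:
    for z in(.04,.06): print(n,z,onz(*load(n),u,v,z).round(3))
E
```

```text
clock: 1.65
tool_pos: [0.5101, 0.1988, 0.1983]
eef_rot: [0.131, 0.991, -0.001, 0.0]
contact_force: [-0.3, 0.5, 0.1]
opening: 0.512
finger_force: 0.0
clock: 1.9
tool_pos: [0.5072, 0.2037, 0.1987]
eef_rot: [0.138, 0.99, 0.0, -0.0]
contact_force: [-0.3, -0.4, 0.4]
opening: 0.514
finger_force: 0.0
[0.50724067 0.20365399 0.198742  ] [[-0.962  0.273 -0.001]
 [ 0.273  0.962  0.001]
 [ 0.001  0.001 -1.   ]] [-0.312  0.646 -0.253  1.844  0.239  0.681  0.592]
((319.0, 274.0), (20.0, 24.0), 0.0) [0.5239 0.1968 0.125 ] [[0.5302, 0.1882, 0.125], [0.5141, 0.193, 0.125], [0.5175, 0.2052, 0.125], [0.5337, 0.2007, 0.125]]
((228.96058654785156, 269.49530029296875), (10.20677375793457, 36.9747314453125), 6.842772960662842) [0.5055 0.1407 0.125 ] [[0.516, 0.1313, 0.125], [0.4924, 0.1437, 0.125], [0.495, 0.1499, 0.125], [0.5186, 0.1378, 0.125]]
scene0 0.04 [0.463 0.273 0.04 ]
scene0 0.06 [0.474 0.279 0.06 ]
scene0 0.04 [0.511 0.105 0.04 ]
scene0 0.06 [0.52  0.115 0.06 ]
top0 0.04 [0.476 0.287 0.04 ]
top0 0.06 [0.477 0.284 0.06 ]
top0 0.04 [0.523 0.121 0.04 ]
top0 0.06 [0.523 0.121 0.06 ]
```

View pics/w1.png

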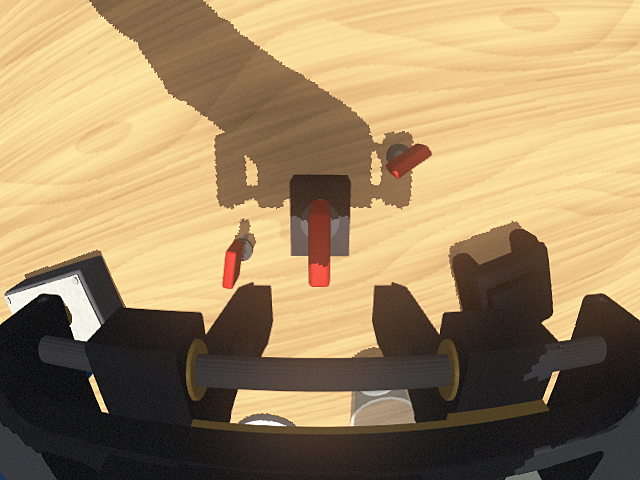

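The wrist view shows the key between the fingers: its handle is upright at column 319 (rows 200–286) and the stand spans columns 290–350. I'll compute the offset in tool axes.

Run:
```python
from h import *
s,d=load('w1'); T=R.from_quat(s['eef_rot']).as_matrix(); p=np.array(s['tool_pos'])
for u,v,z in [(309.5,285,.125),(329,285,.125),(309,202,.125),(328.5,202,.125),(290.5,176,.045),(350,176,.045),(290,256,.045),(349,256,.045)]: 
    P=onz(s,d,u,v,z); print(P.round(4),(T.T@(P-p)).round(4))
```

```text
[0.5296 0.1887 0.125 ] [-0.0257 -0.0083  0.0737]
[0.533  0.2009 0.125 ] [-0.0256  0.0043  0.0737]
[0.4768 0.2039 0.125 ] [ 0.0292 -0.0081  0.0738]
[0.48   0.2152 0.125 ] [0.0293 0.0036 0.0738]
[0.4677 0.188  0.045 ] [ 0.0336 -0.026   0.1538]
[0.4808 0.2345 0.045 ] [0.0337 0.0223 0.1538]
[0.5337 0.1673 0.045 ] [-0.0356 -0.0279  0.1537]
[0.5475 0.2162 0.045 ] [-0.0355  0.023   0.1537]
```

```bash
python3 -m jog '[[[-0.0005,-0.002,0.01,0,0,0],[0,0,0.02,0,0,0],[0,0,0.02,0,0,0],[0,0,0.02,0,0,0],[0,0,0.02,0,0,0],[0,0,0.015,0,0,0],[0,0,0.0075,0,0,0],[0,0,0,0,0,0]]]'; python3 -m jog '[[[0,0,0,0,0,0],[0,0,0,0,0,0],[0,0,0,0,0,0],[0,0,0,0,0,0]]]' 0 60
```

```text
clock: 2.95
tool_pos: [0.508, 0.2002, 0.0859]
eef_rot: [0.138, 0.99, -0.0, -0.0]
contact_force: [0.2, -0.4, 0.0]
opening: 0.507
finger_force: 0.0
clock: 3.45
tool_pos: [0.5084, 0.2002, 0.0865]
eef_rot: [0.138, 0.99, 0.0, 0.0]
contact_force: [-0.2, -0.3, 1.0]
opening: 0.152
finger_force: 59.9
```

```bash
python3 -m jog '[[[0,0,-0.01,0,0,0],[0,0,-0.02,0,0,0],[0,0,-0.03,0,0,0],[0,0,-0.03,0,0,0]]]'
python3 - <<'E'
from h import *
s,d=load('top0'); f=d['frame']
for n,u,v,z in [('lock',237,290,.073),('dial',385,215,.073),('c1',92,90,.05),('c2',468,100,.05),('c3',468,400,.05),('c4',92,395,.05),('green',258,240,.05),('dot1',372,336,.05),('barTip',366,289,.055)]:
    print(n,onz(s,d,405+u/5-.4,230+v/5-.4,z).round(4))
g=lambda c,yaw,x,y:np.array(c)+R.from_euler('z',yaw,degrees=True).apply([x,y,0])[:2]
E
```

```text
clock: 3.95
tool_pos: [0.508, 0.1998, 0.1775]
eef_rot: [0.138, 0.99, -0.0, -0.0]
contact_force: [0.9, 0.5, -1.1]
opening: 0.154
finger_force: 59.9
lock [ 0.5299 -0.101   0.073 ]
dial [ 0.5588 -0.1571  0.073 ]
c1 [ 0.6067 -0.0513  0.05  ]
c2 [ 0.6048 -0.1969  0.05  ]
c3 [ 0.4898 -0.194   0.05  ]
c4 [ 0.4897 -0.0504  0.05  ]
green [ 0.5496 -0.1147  0.05  ]
dot1 [ 0.5136 -0.1578  0.05  ]
barTip [ 0.5313 -0.1545  0.055 ]
```

```bash
python3 -m jog '[[[-0.006,-0.017,0,0,0,0],[-0.0128,-0.035,0,0,0,0],[-0.0128,-0.035,0,0,0,0],[-0.0128,-0.035,0,0,0,0],[-0.0128,-0.035,0,0,0,0],[-0.0128,-0.035,0,0,0,0],[-0.0128,-0.035,0,0,0,0],[-0.0128,-0.035,0,0,0,0],[-0.0078,-0.022,0,0,0,0],[0,0,0,0,0,0]]]'; python3 -m jog '[[[0,0,0,0,0,0.1],[0,0,0,0,0,0.15],[0,0,0,0,0,0.15],[0,0,0,0,0,0.15],[0,0,0,0,0,0.15],[0,0,0,0,0,0.15],[0,0,0,0,0,0.15],[0,0,0,0,0,0.15],[0,0,0,0,0,0.15],[0,0,0,0,0,0],[0,0,0,0,0,0],[0,0,0,0,0,0]]]'
python3 - <<'E'
from h import *
s,d=snap('wrist','w2')
T=R.from_quat(s['eef_rot']).as_matrix();print(s['tool_pos'],T.round(3),s['q'].round(2))
f=d['frame'][130:430,160:480]; cv2.imwrite('pics/c2.png',cv2.resize(f,None,fx=2,fy=2,interpolation=2)[:,:,::-1])
E
```

```text
clock: 5.2
tool_pos: [0.5282, -0.1048, 0.1751]
eef_rot: [0.141, 0.99, -0.001, -0.001]
contact_force: [0.7, 0.2, -1.8]
opening: 0.152
finger_force: 59.9
clock: 6.7
tool_pos: [0.5296, -0.1011, 0.1761]
eef_rot: [0.709, 0.705, 0.0, -0.0]
contact_force: [-0.7, 1.4, -1.2]
opening: 0.152
finger_force: 59.9
[ 0.52963877 -0.10111495  0.17609471] [[ 0.005  1.    -0.   ]
 [ 1.    -0.005  0.   ]
 [ 0.    -0.    -1.   ]] [ 0.06  0.67  0.07  1.9  -0.08  0.58  0.17]
```

View pics/c2.png

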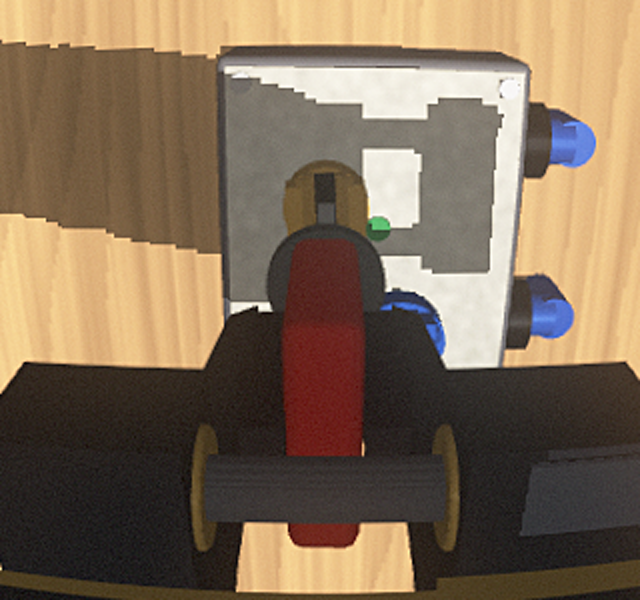

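The crop shows the brass screw at columns 284–368 (centre 326), its slot at about column 326, rows 172–205. The key collar is also centred at 326, so the lateral alignment is good. Now I'll check the position along the slot.

Run:
```python
from h import *
s,d=load('w2')
for n,u,v,z in [('slotendL',316,173,.073),('slotendR',337,173,.073),('scrL',284,205,.06),('scrR',368,205,.06),('scrTop',326,160,.06),('green',378,229,.05),('cornerNE',524,68,.05),('cornerNW',222,64,.05)]:
    print(n,onz(s,d,160+u/2-.25,130+v/2-.25,z).round(4))
```

```text
slotendL [ 0.5272 -0.0882  0.073 ]
slotendR [ 0.5345 -0.0882  0.073 ]
scrL [ 0.5151 -0.1036  0.06  ]
scrR [ 0.5461 -0.1037  0.06  ]
scrTop [ 0.5307 -0.0867  0.06  ]
green [ 0.5507 -0.1165  0.05  ]
cornerNE [ 0.6049 -0.0533  0.05  ]
cornerNW [ 0.4926 -0.0524  0.05  ]
```

```bash
python3 -m jog '[[[-0.0015,0.001,0.01,0,0,0],[0,0,0.015,0,0,0],[0,0,0.009,0,0,0],[0,0,0.004,0,0,0],[0,0,0.003,0,0,0],[0,0,0.002,0,0,0],[0,0,0.0015,0,0,0],[0,0,0,0,0,0]]]'
```

```text
clock: 7.75
tool_pos: [0.5306, -0.1029, 0.1317]
eef_rot: [0.71, 0.705, -0.0, -0.0]
contact_force: [-0.6, 0.8, -2.3]
opening: 0.157
finger_force: 59.9
```

```bash
python3 -m jog '[[[0,0,0.0015,0,0,-0.1],[0,0,0,0,0,-0.14],[0,0,0,0,0,-0.14],[0,0,0,0,0,-0.14],[0,0,0,0,0,-0.14],[0,0,0,0,0,-0.14],[0,0,0,0,0,-0.14],[0,0,0,0,0,-0.14],[0,0,0,0,0,-0.14],[0,0,0,0,0,-0.14],[0,0,0,0,0,-0.14],[0,0,0,0,0,0]]]'; python3 -c "
from plant import *;s=get_state();print(s['moment'],s['q'].round(2))"; python3 -m jog '[[[0,0,0,0,0,-0.06],[0,0,0,0,0,-0.06],[0,0,0,0,0,0]]]';python3 -c "
from h import *;s=get_state();print(s['moment'],s['q'].round(2),R.from_quat(s['eef_rot']).as_matrix()[:2,1])"
```

```text
clock: 9.25
tool_pos: [0.5299, -0.1042, 0.1301]
eef_rot: [0.04, 0.999, -0.001, -0.001]
contact_force: [-1.6, -1.4, -1.4]
opening: 0.152
finger_force: 59.9
[-0.58182026  0.5025589  -0.01471135] [ 0.31  0.76 -0.34  1.91  0.46  0.55  1.15]
clock: 9.62
tool_pos: [0.5302, -0.1041, 0.1301]
eef_rot: [-0.019, 1.0, -0.001, -0.001]
contact_force: [-1.9, -3.3, -1.3]
opening: 0.154
finger_force: 59.9
[-0.82091653  0.53119543 -0.06618723] [ 0.33  0.76 -0.37  1.91  0.5   0.56  1.23] [-0.03836927  0.99926262]
```

```bash
for i in 1 ; do python3 -m jog '[[[0,0,0,0,0,-0.04],[0,0,0,0,0,0]]]' >/dev/null;python3 -c "
from h import *;s=get_state();print(s['moment'],s['contact_force'],R.from_quat(s['eef_rot']).as_matrix()[:2,1])";  python3 -m jog '[[[0,0,0,0,0,-0.04],[0,0,0,0,0,0]]]' >/dev/null;python3 -c "
from h import *;s=get_state();print(s['moment'],s['contact_force'],R.from_quat(s['eef_rot']).as_matrix()[:2,1])";done
```

```text
[-1.17352868  0.69423786 -0.0619069 ] [-1.6011543  -4.27560033 -1.07447272] [-0.080993    0.99671412]
[-1.44899126  0.62036998 -0.10563   ] [-1.71564667 -4.90680392 -0.95698427] [-0.12046866  0.99271632]
```

Run:
```python
from h import *
s,d=snap('wrist','w3'); s2,d2=snap('scene','s3')
a=cv2.resize(d['frame'][130:350,220:440],(400,400)); b=cv2.resize(d2['frame'][80:200,240:360],(400,400),interpolation=2)
cv2.imwrite('pics/c3.png',np.hstack([a,b])[:,:,::-1])
```

```text
(no output)
```

View pics/c3.png

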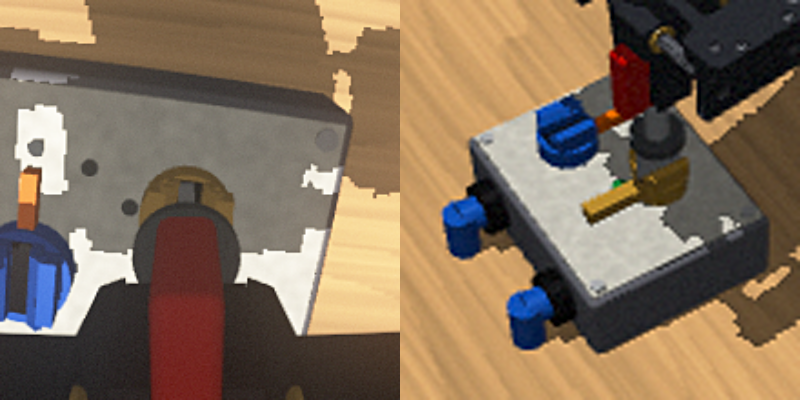

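The bar now points to block +x, clear of the dial. One more nudge will show whether it's against the stop.

```bash
python3 -m jog '[[[0,0,0,0,0,-0.05],[0,0,0,0,0,-0.05],[0,0,0,0,0,0]]]' >/dev/null;python3 -c "
from h import *;s=get_state();print(s['moment'],s['contact_force'],s['tool_pos'],R.from_quat(s['eef_rot']).as_matrix()[:2,1]); s,d=snap('wrist','w4')
cv2.imwrite('pics/c4.png',cv2.resize(d['frame'][130:350,220:440],(600,600),interpolation=2)[:,:,::-1])"
```

```text
[-1.35606756  0.43806215 -0.91275954] [-1.66705028 -4.80781988 -1.77917316] [ 0.53067112 -0.10385514  0.13012911] [-0.21698838  0.97617411]
```

View pics/c4.png

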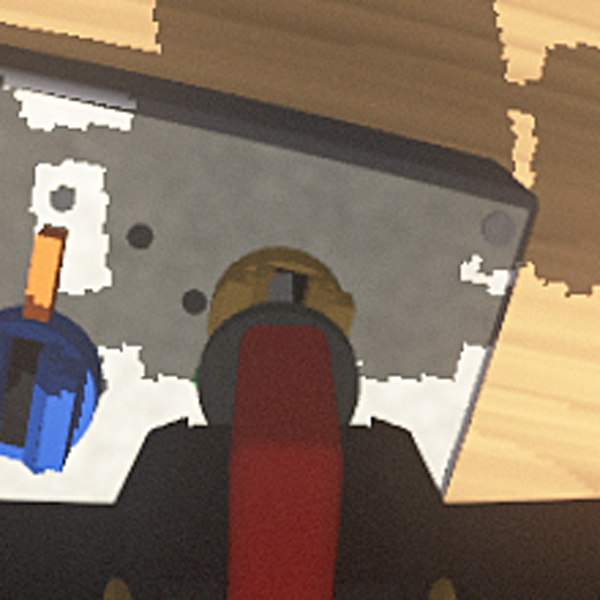

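The moment jumped to 0.9 Nm, so the screw is at its hard stop. I'll back off by the play, lift, and move over the dial.

```bash
python3 -m jog '[[[0,0,0,0,0,0.11],[0,0,0,0,0,0.11],[0,0,0,0,0,0],[0,0,-0.006,0,0,0],[0,0,-0.012,0,0,0],[0,0,-0.014,0,0,0],[0,0,-0.013,0,0,0],[0,0,0,0,0,0],[0,0,0,0,0,0]]]'
python3 - <<'E'
from h import *
s,d=snap('wrist','w5'); T=R.from_quat(s['eef_rot']).as_matrix(); print(s['tool_pos'],s['moment'],s['contact_force'],T.round(3))
cv2.imwrite('pics/c5.png',cv2.resize(d['frame'][130:380,170:420],(600,600),interpolation=2)[:,:,::-1])
E
```

```text
clock: 11.78
tool_pos: [0.5306, -0.1029, 0.1752]
eef_rot: [-0.001, 1.0, 0.0, -0.0]
contact_force: [-0.5, 0.2, -1.7]
opening: 0.154
finger_force: 59.9
[ 0.53062603 -0.10288299  0.17515979] [ 0.02105175 -0.0202267  -0.03963533] [-0.54091737  0.18647946 -1.73304122] [[-1.    -0.002 -0.   ]
 [-0.002  1.     0.   ]
 [ 0.     0.    -1.   ]]
```

View pics/c5.png

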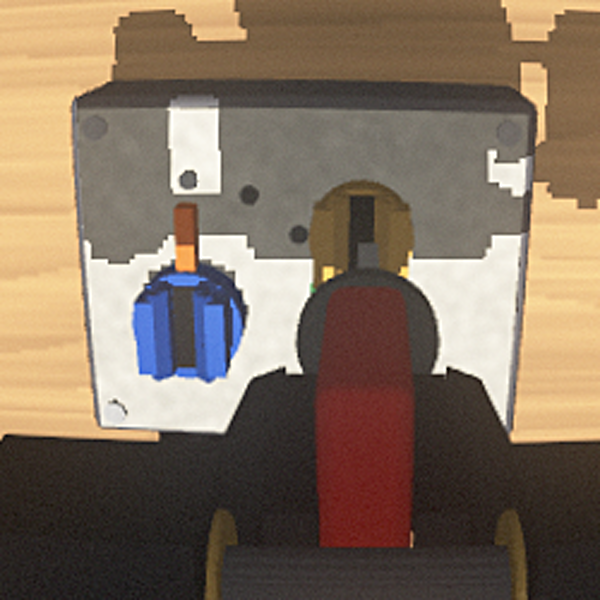

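The crop shows the lock slot at about column 362 and the dial slot at about column 184 (rows ~282–372). The pointer is at rest and the bar is clear of it.

Run:
```python
from h import *
s,d=load('w5')
for n,u,v,z in [('lockslot',362,196,.073),('dialslot near',184,372,.073),('dialslot far',184,284,.073),('dialL near',137,376,.073),('dialR',229,376,.073),('dot',189,180,.05),('lockL',313,215,.073),('lockR',411,215,.073)]:
    print(n,onz(s,d,170+u*250/600-.3,130+v*250/600-.3,z).round(4))
```

```text
lockslot [ 0.514  -0.1044  0.073 ]
dialslot near [ 0.57   -0.1595  0.073 ]
dialslot far [ 0.541  -0.1575  0.073 ]
dialL near [ 0.5718 -0.1748  0.073 ]
dialR [ 0.571  -0.1453  0.073 ]
dot [ 0.5144 -0.159   0.05  ]
lockL [ 0.5197 -0.1184  0.073 ]
lockR [ 0.5196 -0.0902  0.073 ]
```

```bash
python3 -m jog '[[[-0.007,-0.014,0,0,0,0],[-0.007,-0.014,0,0,0,0],[-0.007,-0.014,0,0,0,0],[-0.0074,-0.0136,0,0,0,0],[0,0,0,0,0,0],[0,0,0,0,0,0],[0,0,0,0,0,0],[0,0,0,0,0,0]]]'
python3 - <<'E'
from h import *
s,d=snap('wrist','w6'); T=R.from_quat(s['eef_rot']).as_matrix(); print(s['tool_pos'],T.round(3))
cv2.imwrite('pics/c6.png',cv2.resize(d['frame'][130:380,220:470],(600,600),interpolation=2)[:,:,::-1])
E
```

```text
clock: 12.82
tool_pos: [0.5592, -0.1578, 0.1753]
eef_rot: [-0.002, 1.0, 0.0, -0.0]
contact_force: [-0.5, 0.5, -1.4]
opening: 0.156
finger_force: 59.9
[ 0.55922071 -0.15783509  0.17528625] [[-1.    -0.003 -0.   ]
 [-0.003  1.     0.   ]
 [ 0.     0.    -1.   ]]
```

View pics/c6.png

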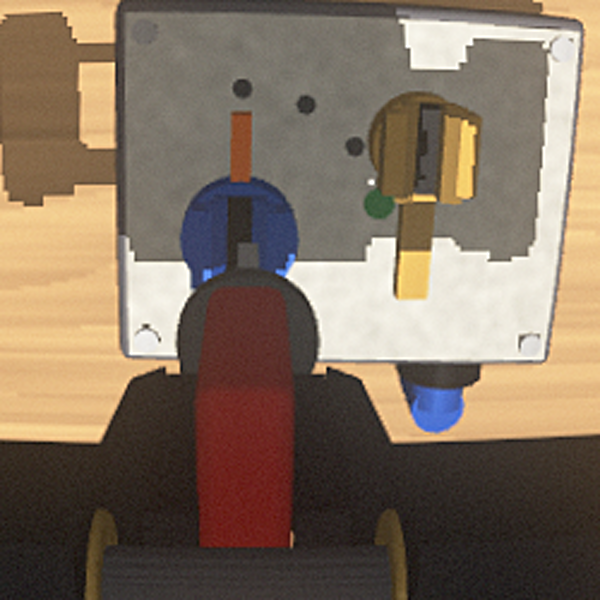

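The dial and pointer are centred at column 240 and the key at 247, so I need about 1.6 mm towards -y.

```bash
python3 -m jog '[[[0,-0.0016,0.01,0,0,0],[0,0,0.015,0,0,0],[0,0,0.009,0,0,0],[0,0,0.004,0,0,0],[0,0,0.003,0,0,0],[0,0,0.002,0,0,0],[0,0,0.0015,0,0,0],[0,0,0,0,0,0]]]'
```

```text
clock: 13.88
tool_pos: [0.5594, -0.1601, 0.1308]
eef_rot: [-0.001, 1.0, 0.0, 0.0]
contact_force: [0.9, 0.1, -1.4]
opening: 0.153
finger_force: 59.9
```

```bash
python3 -m jog '[[[0,0,0.001,0,0,0.1],[0,0,0,0,0,0.13],[0,0,0,0,0,0.13],[0,0,0,0,0,0.13],[0,0,0,0,0,0.13],[0,0,0,0,0,0.13],[0,0,0,0,0,0.13],[0,0,0,0,0,0.13],[0,0,0,0,0,0.13],[0,0,0,0,0,0.13],[0,0,0,0,0,0.13],[0,0,0,0,0,0]]]'
python3 - <<'E'
from h import *
s,d=snap('wrist','w7'); s2,d2=snap('scene','s7');T=R.from_quat(s['eef_rot']).as_matrix(); print(s['moment'],T[:2,1],np.degrees(np.arctan2(T[1,1],T[0,1])))
a=cv2.resize(d['frame'][100:350,200:450],(400,400),interpolation=2); b=cv2.resize(d2['frame'][80:200,240:360],(400,400),interpolation=2)
cv2.imwrite('pics/c7.png',np.hstack([a,b])[:,:,::-1])
E
```

```text
clock: 15.38
tool_pos: [0.5589, -0.1603, 0.1298]
eef_rot: [0.643, 0.766, -0.0, -0.0]
contact_force: [-1.8, -0.9, -0.7]
opening: 0.154
finger_force: 59.9
[-0.3149288   0.37258338  0.15728896] [0.98481645 0.17359659] 9.997002521363143
```

View pics/c7.png

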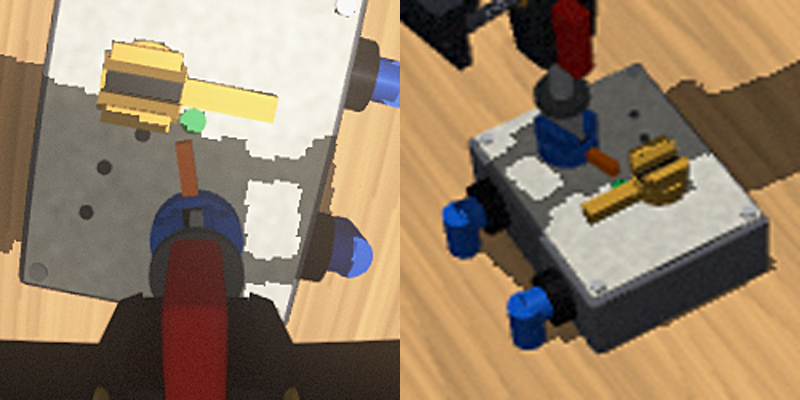

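The pointer (tip at about (183,143)) is still a little short of the green dot (193,120). I'll measure both angles.

```bash
cat > ang.py <<'E'
from h import *
import sys
s,d=snap('wrist',sys.argv[1]); hsv=cv2.cvtColor(d['frame'],cv2.COLOR_RGB2HSV);H,S,V=[hsv[...,i].astype(int) for i in range(3)]
def pts(m,z):
    n,l,st,c=cv2.connectedComponentsWithStats(m.astype(np.uint8)); 
    k=1+np.argmax(st[1:,4]); v,u=np.nonzero(l==k); return np.array([onz(s,d,a,b,z)[:2] for a,b in zip(u,v)]),c[k]
win=np.zeros(H.shape,bool); win[150:300,230:440]=1
A=np.array([.5597,-.1585])
g,cg=pts((H>40)&(H<85)&(S>80)&win,.05); o,co=pts((H>3)&(H<14)&(S>130)&(V>50)&win,.06)
vx,vy=cv2.fitLine(o.astype(np.float32),cv2.DIST_L2,0,.01,.01)[:2].ravel()
f=lambda w:np.degrees(np.arctan2(w[1],w[0]))
print('green',cg,g.mean(0).round(4),f(g.mean(0)-A),np.linalg.norm(g.mean(0)-A),'ptr',co,o.mean(0).round(4),f(o.mean(0)-A),'line',f([vx,vy]),len(o))
T=R.from_quat(s['eef_rot']).as_matrix(); print('tool yaw',f(T[:2,1]),'moment',s['moment'],'F',s['contact_force'],s['tool_pos'])
E
python3 ang.py w8
```

```text
green [320.2712766  175.14893617] [ 0.5504 -0.1162] 102.41216627167945 0.043321811799288686 ptr [316.23423423 204.76276276] [ 0.551  -0.1327] 108.73265835749102 line -72.555305 333
tool yaw 10.045909291020806 moment [-0.28231636  0.43218233  0.05723375] F [-1.75237547 -0.99780491 -0.54461511] [ 0.55894261 -0.16021337  0.12976324]
```

```bash
python3 -m jog '[[[0,0,0,0,0,0.05],[0,0,0,0,0,0.05],[0,0,0,0,0,0],[0,0,0,0,0,0]]]' | head -1; python3 ang.py w9
```

```text
clock: 16.02
green [312.29842932 176.15183246] [ 0.5502 -0.1164] 102.65444329639315 0.043158965408079335 ptr [315.70461538 204.80307692] [ 0.5536 -0.1319] 102.8928587098797 line -78.243416 325
tool yaw 4.195651834922323 moment [-0.43544095  0.76875146 -0.02453203] F [-2.38633388 -1.33937914  1.44629541] [ 0.55902728 -0.16013877  0.12968195]
```

```bash
python3 -m jog '[[[0,0,0,0,0,0],[0,0,0,0,0,0],[0,0,0,0,0,0],[0,0,0,0,0,0],[0,0,0,0,0,0],[0,0,0,0,0,0],[0,0,0,0,0,0],[0,0,0,0,0,0]]]'; python3 ang.py w10; python3 -c "
from h import *
s,d=load('w10');a=cv2.resize(d['frame'][100:350,200:450],(500,500),interpolation=2);cv2.imwrite('pics/c10.png',a[:,:,::-1])"
```

```text
clock: 17.08
tool_pos: [0.5592, -0.1601, 0.1297]
eef_rot: [0.681, 0.732, -0.0, -0.0]
contact_force: [-3.7, -2.4, 1.5]
opening: 0.152
finger_force: 60.0
green [312.01621622 176.08108108] [ 0.5503 -0.1163] 102.59173364892139 0.04326737376284041 ptr [315.52409639 205.25301205] [ 0.5537 -0.1321] 102.77594333823971 line -78.70906 332
tool yaw 4.180244941061116 moment [-0.43113051  0.97971332  0.13944997] F [-3.67186054 -2.421135    1.45525408] [ 0.55918816 -0.16007265  0.12965144]
```

View pics/c10.png

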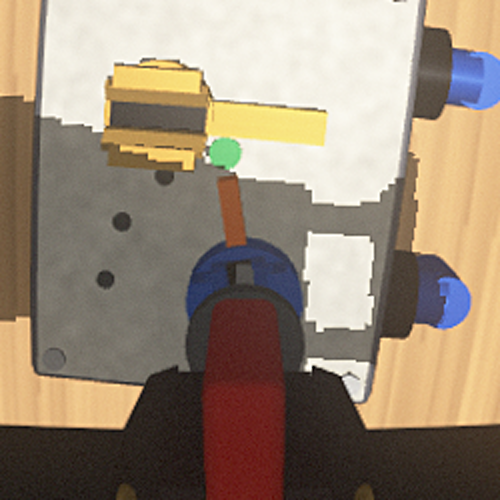

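The pointer (tip at (228,178)) points straight at the green dot (225,153) and holds steady, so I'm handing in the job.

```bash
python3 -c "
from plant import *
print(finish_job())"
```

```text
the job is handed in; nothing more can be done
None
```

The lock screw is open against its stop, and I handed the job in with the key still gripped, holding the blue dial at the third detent with the orange pointer at the green dot.

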